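# Seat a slide carrier under the claw of a microscope stage

## Task

Load the slide carrier into the pocket on top of the small microscope: slotted end first under the retaining claw, feeling for the sprung registration pin hidden there so that it enters the slot, then push the carrier in against the spring until its thumb-tab end can be pressed down behind the pocket's rear edge, and leave it lying flat and fully home. Do not force it, and leave the other things on the bench where they are.

Things in the scene. Friction and masses are not known exactly. Their poses are not given: they have to be found in the camera images.
- carrier_mid (a point): Slide carrier: loose bare-aluminium plate 120 (x) x 60 (y) x 7 thick, about 0.17 kg, glass slide 76 x 26 on it. Point: its centre in plan, 8 above its underside. x points to the slotted end (goes under the claw; open slot 9 wide, 8 deep, mid-width), z up. Side walls along the middle 50 mm of both long edges rise to 16 above the underside, 60 over their outer faces: grip it there.
- carrier_tab (a point): Thumb tab of the carrier: upright rib 5 thick (x) x 40 wide (y), standing 10 above the plate. Point: the rib's middle, 12 above the underside, 41.5 behind the carrier's centre. Behind the rib the plate goes on for 16 mm as a thumb ledge: a finger can push the rib's rear face and press down on the ledge. Axes as carrier_mid.
- carrier: The same slide carrier; origin at the centre of its underside, axes as carrier_mid. Under the claw the pin's nose is met at pocket x = +51.5, up to 8 mm either side of the middle (set differently each time, not seen). It yields 3.5 mm on a spring (4 to 7 N), then is solid. Only with the pin in the slot can the carrier go 1 to 3 mm past its place, so that the tab end, pressed down, clears the step.
- imager: Small inverted microscope, fixed to the bench: white box 230 (x) x 180 (y) with a dark flat top plate 111 high, in which the pocket is sunk. Origin: centre of its underside. x points to the claw side. A lamp pillar 16 thick stands at x +106, y +78 and reaches 276 high; its lamp (up to 340 high) is tilted back, away from the pocket.
- pocket (a point): Point on the pocket's floor, 106 above the bench, right below the centre of a seated carrier (give or take 8 mm in y, with the pin); x to the claw, z up. Pocket 5 deep, 80 wide. Its rear edge is a square step at x = -60, with 67 mm of flat plate behind. Seated, the carrier lies flat on the floor, its plate 2 mm proud of the top plate, pressed by the pin's spring against the step.
- claw (a point): Retaining claw: fixed aluminium block 96 wide, overhanging the pocket from pocket x = +42 on; underside 12 above the floor, top 22. Point: middle of its lower front edge. The carrier goes in under it from behind, about 3 degrees nose down, tab end above the top plate. Hidden under it, pointing to -x, is the registration pin, 6 x 6 with a flat nose, 0.5 to 6.5 above the floor.
- slide_box: bystander: closed grey slide box 85 x 100 x 32; origin at the centre of its underside
- oil_bottle: bystander: small amber bottle, 32 across, 75 tall; origin at the centre of its underside
- petri_stack: bystander: stack of three petri dishes, 92 across, 43 tall; origin at the centre of its underside
Things that resemble listed ones, but are neither listed nor needed, are in the scene too. Of the things that look like the carrier, the middle-sized one is meant.

How it is judged (in metres and radians):
At the end, for the whole second after the job is handed in: The carrier lies flat (within 0.025 rad) on the pocket's floor (height within 2 mm), slotted end under the claw and tab end down behind the rear step, within 4 mm of its place along the pocket, and stays so with nothing touching it (x of carrier_mid in the frame of pocket between -0.003 and 0.004 m and y of carrier_mid in the frame of pocket between -0.0115 and 0.0115 m and z of carrier_mid in the frame of pocket between 0.006 and 0.0095 m and x of carrier_tab in the frame of pocket below -0.03 m and angle between carrier_mid's own z axis and vertical below 0.025 rad and angle between the x axis of carrier_mid and the x axis of pocket, either way round below 0.08 rad).
It fails at once if the carrier is forced: pressed against the microscope with more than 80 N (contact force between carrier and imager above 80 N).
It fails at once if a bystander is moved by more than 30 mm (distance of any of slide_box, oil_bottle, petri_stack from where it was at the start of the episode above 0.03 m).
It also fails if it takes over 70 s, if anything falls off the work surface, if the arm or the gripper's body presses on something with over 40 N, if the wrist force passes 120 N, or if a joint passes its speed limit or range.

## Robot

A 6-joint arm with a two-finger parallel gripper is mounted at the origin on the work surface. World frame = base frame: x ahead of the robot, y to its left, z up, the work surface at z = 0. Lengths are in mm, angles in rad, forces in N, time in s.
With the tool pointing down it reaches from about 275 to 825 mm from the base axis. Payload 5.2 kg.
Tool frame: the origin (TCP) lies at the very end of the fingers, on their centre line; the grasp point (between the pads) lies 19 mm behind it; z points along the fingers, y is the line along which they close (so a half turn about z gives the same grasp; the last joint's range is limited). The gripper opens to 93 mm and grips with 3 to 60 N. Pads are 15 mm wide; open, the fingers measure 128 mm over their backs; the gripper's body (75 mm by 188 mm) begins 65 mm behind the grasp point.
Start: joints at [-1.423, 0.259, 1.535, -0, 1.348, -0.203], TCP at [189.028, -516.501, 218.653] pointing down, gripper open.
Joint ranges: [-3.14, 3.14], [-0.91, 2.08], [0.19, 2.58], [-1.22, 4.36], [0.22, 2.71], [-3.12, 3.12]. Speed limits (rad/s): [2.57, 2.57, 3.14, 3.14, 3.14, 3.14].

## Interface

Orientations are given as [roll, pitch, yaw] about the fixed x, y, z axes, in that order (R = Rz(yaw) Ry(pitch) Rx(roll)).
In Python, from station import bot gives the robot as it stands.
- The arm moves only by the shell command python3 -m creep 'ROWS' [FORCE]. ROWS is JSON, one flat list of numbers, 5 for each row, row after row: the opening, from 0 (shut) to 1 (fully open), then the shift along the world's x, y, z in mm, then the turn about the world's z in degrees. A call has 1 to 5 rows; each row is the pose to reach, as a shift and turn from the pose commanded when the call began; what a row does not reach only later rows make up. A row lasts 1/8 s, in which the tool goes at most 62.5 mm and 10.7 degrees, less where a joint would pass 70% of its speed; a pose out of reach is approached as far as the arm can. A call with a gripper value outside its range is refused whole. The fingers move at their own pace and stop on an object; FORCE is the grip in N (left out, the last holds). Time passes only in rows, so rows that repeat a pose let the fingers close. It gives the time, the measured TCP pose, the force, the opening and the grip force at its end, in the units of the state.
- bot.get_obs(): the state, without advancing time (a new reading comes with each control period).
- bot.get_image(name): name is "scene" or "top" or "wrist"; returns the picture (480x640x3 uint8, red, green, blue); there is no depth.
- bot.calibration(name): a dict with "camera_matrix" (3x3 intrinsics, pixels), "pose" (4x4, takes a point from camera to world coordinates). Camera axes: x right, y up, looking along -z (the intrinsics and any distortion apply to the point x, -y, -z); pixel columns grow to the right and rows downward; lengths in mm; the calibration is good to about 2 mm. The wrist camera is an equidistant fisheye: a pixel r from the principal point sees the ray r / f radians off the axis. A picture is of the moment at which its call begins: read the wrist's pose just before it. calibration takes no time and is no camera call; for the wrist camera it gives the pose at the moment of the call.
- bot.hand_in(): hands the job in; it is judged then, once.
The state is a dict: "time": time; "joints": joint angles; "qvel": joint speeds; "joint_torque": joint torques, N m; "tool_pos": TCP position; "ee_rot": TCP orientation; "ft_force": force on the tool from outside, world axes, zero at the start; "wrist_torque": the same for the moment, N m; "finger_gap": opening from 0.0 (shut) to 1.0 (fully open); "grip_force": force on a finger pad.
Only numpy, scipy, OpenCV 4.12 (cv2) and the standard library are available. Lean on these libraries where they do the work, as an engineer would, in place of code of your own. Each camera call takes 0.05 s, during which the arm holds its last target. There are 200 camera calls.

## Working session

There is one attempt and no reset: what is moved stays moved. The work goes in short steps, Python scripts to look and compute and a shell command to move; the robot and the scene stay as the last step left them, time stands still between calls to the robot, and variables do not carry over. Pictures are saved under pics/ and viewed, at most 10 in all, crops included, and the job is handed in when it is done.

```bash
ls; mkdir -p pics
python3 - <<'E'
from station import bot
import cv2,numpy as np
o=bot.get_obs();print(o['time'],o['tool_pos'],o['ee_rot'],o['finger_gap'],o['ft_force'])
for n in ['scene','top']:
    im=bot.get_image(n);cv2.imwrite(f'pics/{n}0.png',im[:,:,::-1]);c=bot.calibration(n);print(n,c)
E
```

```text
pics
0.0 [ 188.92194684 -515.9788791   217.82439251] [-3.13984485e+00 -3.22589588e-04  3.50770979e-01] 0.9984261411045161 [-0.46926873 -0.01040076  0.08812387]
scene {'camera_matrix': array([[442.21175343,   0.        , 315.87724323],
       [  0.        , 442.21175343, 247.61147908],
       [  0.        ,   0.        ,   1.        ]]), 'pose': array([[-7.80507154e-02, -7.78329695e-01,  6.22985531e-01,
         1.22138129e+03],
       [ 9.96885831e-01, -5.38750790e-02,  5.75857331e-02,
         4.91419690e+01],
       [-1.12572915e-02,  6.25540056e-01,  7.80110833e-01,
         8.57159058e+02],
       [ 0.00000000e+00,  0.00000000e+00,  0.00000000e+00,
         1.00000000e+00]])}
top {'camera_matrix': array([[620.90820731,   0.        , 316.05233987],
       [  0.        , 620.90820731, 247.24711111],
       [  0.        ,   0.        ,   1.        ]]), 'pose': array([[ 3.32904494e-03,  9.88441801e-01, -1.51564252e-01,
         3.70772432e+02],
       [-9.99992007e-01,  3.62619308e-03,  1.68418661e-03,
        -2.01539264e+00],
       [ 2.21432169e-03,  1.51557434e-01,  9.88445973e-01,
         1.47488098e+03],
       [ 0.00000000e+00,  0.00000000e+00,  0.00000000e+00,
         1.00000000e+00]])}
```

View pics/top0.png

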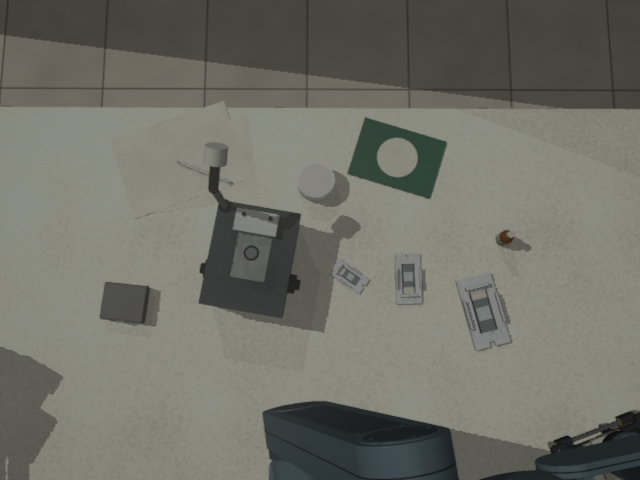

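View pics/scene0.png

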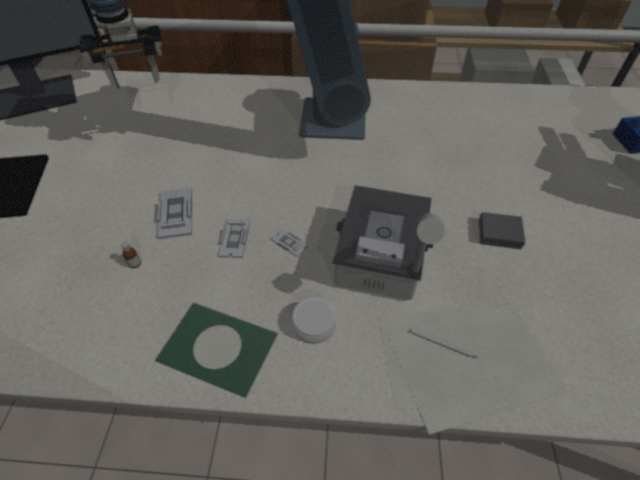

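Top picture: three carrier look-alikes, small at (351,276), middle at (409,279) and large at (483,312). The middle one is about 50 px, or 120 mm, long, so it fits. The microscope is at (250,258) with its claw at (256,222). The petri stack is at (316,182), the slide box at (125,302) and the bottle at (506,237).

```bash
cat > h.py <<'E'
import numpy as np,cv2
from station import bot
def cast(cal,uv,z):
    K=np.array(cal['camera_matrix']);P=np.array(cal['pose']);uv=np.atleast_2d(uv).astype(float)
    d=np.c_[(uv-K[[0,1],[2,2]])/K[0,0],np.ones(len(uv))]
    return hit(P,d,z)
def hit(P,d,z):
    w=(d*[1,-1,-1])@P[:3,:3].T; o=P[:3,3]
    return o+w*((z-o[2])/w[:,2])[:,None]
def castw(cal,uv,z):
    K=np.array(cal['camera_matrix']);P=np.array(cal['pose']);uv=np.atleast_2d(uv).astype(float)
    q=(uv-K[[0,1],[2,2]])/K[0,0];r=np.linalg.norm(q,axis=1,keepdims=True)+1e-9
    return hit(P,np.c_[q/r*np.sin(r),np.cos(r)],z)
def proj(cal,X,fish=False):
    K=np.array(cal['camera_matrix']);P=np.array(cal['pose']);p=((np.atleast_2d(X)-P[:3,3])@P[:3,:3])*[1,-1,-1]
    if fish:
        rho=np.linalg.norm(p[:,:2],axis=1);th=np.arctan2(rho,p[:,2]);q=p[:,:2]/(rho[:,None]+1e-9)*th[:,None]
    else: q=p[:,:2]/p[:,2:]
    return q*K[0,0]+K[[0,1],[2,2]]
E
python3 - <<'E'
from h import *
im=cv2.imread('pics/top0.png');cal=bot.calibration('top')
a=cv2.resize(im[245:315,330:435],None,fx=5,fy=5,interpolation=cv2.INTER_CUBIC)
b=cv2.resize(im[195:325,190:310],None,fx=4,fy=4,interpolation=cv2.INTER_CUBIC)
# h= 350x525 , 520x480
c=np.zeros((600,800,3),np.uint8);c[:350,:320]=a[:,205:525];c[:520,320:800]=b
cv2.imwrite('pics/crop1.png',c)
hsv=cv2.cvtColor(im,cv2.COLOR_BGR2HSV)
print(im[290,400],im[285,225],im[330,380],im[262,398],im[300,330])
print(cast(cal,[[409,279]],7),cast(cal,[[250,258]],111))
E
```

```text
[131 133 131] [58 59 57] [127 139 140] [128 130 128] [108 118 119]
[[ 520.40198146 -225.41813391    7.        ]] [[555.26224738 141.94223877 111.        ]]
```

View pics/crop1.png

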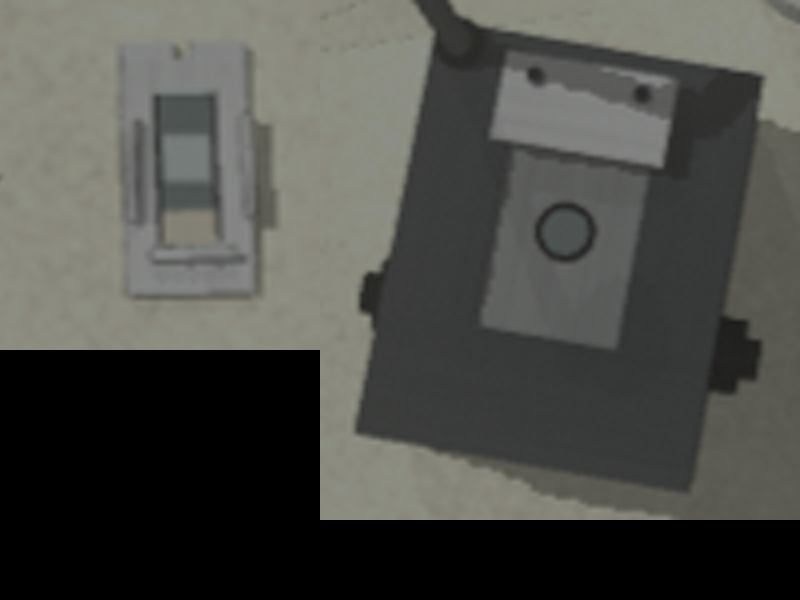

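The crop shows the middle carrier with its slot at the top (178,48) and its rib at the bottom (200,255), so the slotted end points to world +x. The microscope's claw is also at the top, its front edge running (491,138)-(664,168), and the pocket's rear edge runs (481,325)-(618,349). The middle piece is the one meant, since its length fits 120 mm.

Run:
```python
from h import *
cal=bot.calibration('top')
A=lambda p:np.array(p)*[.2,.2]+[330+41-.4,245-.4]
B=lambda p:(np.array(p)-[320,0])/4+[190-.4,195-.4]
c=cast(cal,A([[120,44],[245,44],[254,297],[128,297]]),7)[:,:2]
print('carrier',c.round(0).tolist(),[np.linalg.norm(c[i]-c[i-1]).round(1) for i in range(4)],c.mean(0))
d=c[0]+c[1]-c[2]-c[3];print('yaw',np.degrees(np.arctan2(d[1],d[0])))
t=cast(cal,B([[437,28],[762,75],[690,492],[356,432]]),111)[:,:2]
print('imager',t.round(0).tolist(),[np.linalg.norm(t[i]-t[i-1]).round(1) for i in range(4)],t.mean(0))
d=t[0]+t[1]-t[2]-t[3];y=np.arctan2(d[1],d[0]);print('yaw',np.degrees(y))
R=np.array([[np.cos(y),-np.sin(y)],[np.sin(y),np.cos(y)]])
r=cast(cal,B([[481,325],[618,349]]),111)[:,:2];k=cast(cal,B([[491,138],[664,168]]),128)[:,:2]
print('rear in imager',((r-t.mean(0))@R).round(1),'expect x-48','claw',((k-t.mean(0))@R).round(1),'expect x 54, y+-48')
print('pocket',t.mean(0)+R@[12,0])
```

```text
carrier [[582.0, -192.0], [582.0, -252.0], [461.0, -254.0], [461.0, -194.0]] [np.float64(120.6), np.float64(59.7), np.float64(120.6), np.float64(59.5)] [ 521.48186898 -222.93435664]
yaw 0.8231986495356585
imager [[683.0, 214.0], [657.0, 32.0], [424.0, 69.0], [456.0, 253.0]] [np.float64(229.8), np.float64(184.6), np.float64(235.5), np.float64(186.1)] [554.9770927 141.9987036]
yaw -9.384331787102845
rear in imager [[-46.2  36.6]
 [-46.7 -40.3]] expect x-48 claw [[ 55.   47.9]
 [ 54.4 -49. ]] expect x 54, y+-48
pocket [566.81649416 140.04202961]
```

```bash
python3 -m creep '[1,45,41,0,-4, 1,90,82,0,-10, 1,140,128,0,-19.3, 1,185,168,0,-19.3, 1,230,209,0,-19.3]'; python3 -m creep '[1,45,41,-20,0, 1,92.5,84,-60,0, 1,92.5,84,-100,0, 1,92.5,84,-100,0]'
python3 - <<'E'
from h import *
o=bot.get_obs();cal=bot.calibration('wrist');im=bot.get_image('wrist')
cv2.imwrite('pics/w1.png',im[:,:,::-1]);np.save('w1cal.npy',cal,allow_pickle=True)
print(o['time'],o['tool_pos'],np.degrees(o['ee_rot']),cal['camera_matrix'][0],cal['pose'].round(3))
print(proj(cal,[[521.5,-223,7],[581,-222,7],[461,-224,7],[511.5,-223,10]],True))
E
```

```text
time: 0.72
tool_pos: [418.1, -307.7, 218.4]
ee_rot: [-3.141, 0.0, 0.014]
ft_force: [0.9, -0.8, -0.1]
finger_gap: 1.001
grip_force: 0.0
time: 1.23
tool_pos: [507.3, -222.5, 114.9]
ee_rot: [-3.136, 0.007, 0.016]
ft_force: [-0.6, -0.3, -0.5]
finger_gap: 0.997
grip_force: 0.0
1.225 [ 507.30363985 -222.45473114  114.90008033] [-179.69269586    0.42884626    0.93837487] [371.64829954   0.         314.28484839] [[ 1.60000e-02  9.67000e-01  2.56000e-01  5.76434e+02]
 [-1.00000e+00  1.70000e-02 -1.00000e-03 -2.23358e+02]
 [-6.00000e-03 -2.56000e-01  9.67000e-01  2.79476e+02]
 [ 0.00000e+00  0.00000e+00  0.00000e+00  1.00000e+00]]
[[314.71032805 221.1145213 ]
 [314.67324688 140.93899766]
 [314.71161369 296.1172239 ]
 [314.47115186 235.05395443]]
```

View pics/w1.png

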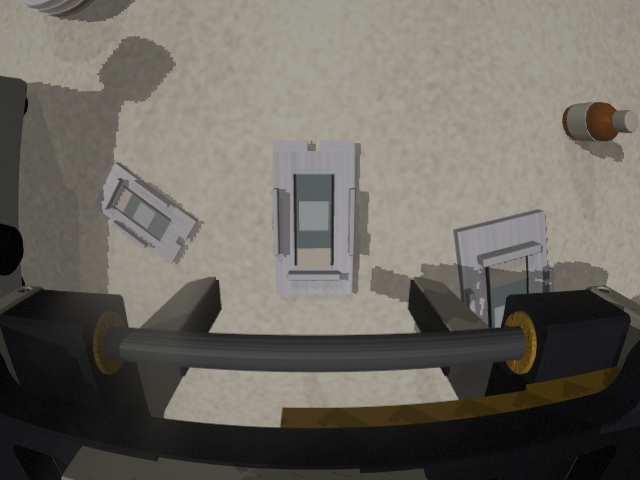

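Wrist view: the carrier is centred at about (314,219), with its nose edge at row 142, its tail at row 296 and the slot at (312,146). This is within 1–2 px of the prediction, so I descend and grip.

```bash
python3 -m creep '[1,0,0,-45,0, 1,0,0,-90,0, 1,0,0,-111.5,0, 1,0,0,-111.5,0, 1,0,0,-111.5,0]'; python3 -m creep '[0.6,0,0,0,0, 0.55,0,0,0,0, 0.55,0,0,0,0, 0.55,0,0,0,0]' 20
```

```text
time: 1.9
tool_pos: [510.6, -227.2, 9.4]
ee_rot: [3.139, -0.003, 0.013]
ft_force: [-0.1, 0.9, -0.4]
finger_gap: 1.001
grip_force: 0.0
time: 2.4
tool_pos: [509.4, -224.8, 7.4]
ee_rot: [-3.141, 0.0, 0.014]
ft_force: [0.7, 1.9, 4.3]
finger_gap: 0.645
grip_force: 20.0
```

```bash
python3 -m creep '[0.5,0,0,20,0, 0.5,0,0,75,0, 0.5,0,0,135,0, 0.5,0,30,183,0, 0.5,4,85,183,-4]'; python3 -m creep '[0.5,4,55,0,0, 0.5,8,110,0,0, 0.5,12,165,0,-3, 0.5,14,220,0,-6.2, 0.5,15.8,265,0,-6.2]';  python3 -m creep '[0.5,0,19.3,0,0, 0.5,0,19.3,0,0, 0.5,0,19.3,0,0]'
python3 - <<'E'
from h import *
o=bot.get_obs();cal=bot.calibration('wrist');im=bot.get_image('wrist')
cv2.imwrite('pics/w2.png',im[:,:,::-1]);np.save('w2cal.npy',cal,allow_pickle=True)
print(o['time'],o['tool_pos'],np.degrees(o['ee_rot']),cal['pose'].round(3))
E
```

```text
time: 3.02
tool_pos: [516.0, -142.3, 194.5]
ee_rot: [3.137, -0.008, -0.06]
ft_force: [0.6, 0.4, -2.7]
finger_gap: 0.642
grip_force: 20.0
time: 3.65
tool_pos: [528.7, 126.7, 189.7]
ee_rot: [3.141, 0.001, -0.164]
ft_force: [0.5, 0.1, -1.7]
finger_gap: 0.64
grip_force: 20.0
time: 4.03
tool_pos: [529.3, 142.7, 189.9]
ee_rot: [3.141, 0.0, -0.165]
ft_force: [-0.5, -0.2, -2.6]
finger_gap: 0.642
grip_force: 20.0
4.025 [529.28075034 142.69765677 189.88543107] [ 1.7994668e+02  2.1908675e-02 -9.4392927e+00] [[-1.64000e-01  9.55000e-01  2.45000e-01  5.96327e+02]
 [-9.86000e-01 -1.59000e-01 -4.00000e-02  1.30480e+02]
 [ 1.00000e-03 -2.49000e-01  9.69000e-01  3.54958e+02]
 [ 0.00000e+00  0.00000e+00  0.00000e+00  1.00000e+00]]
```

View pics/w2.png

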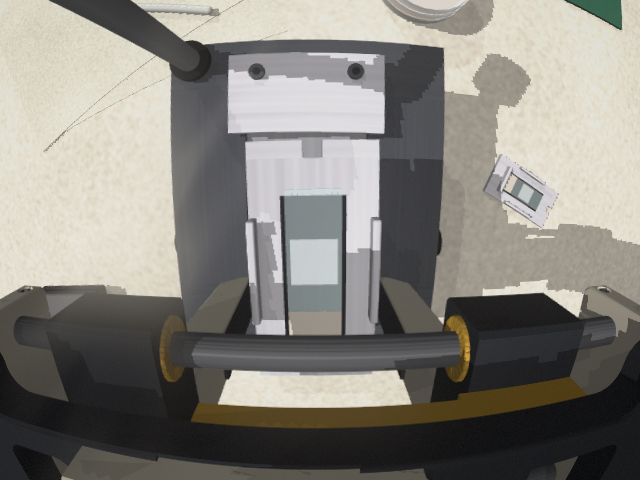

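Wrist view: the claw's top front edge runs (228,132)-(385,134). The carrier is in the grip with its nose edge running (247,141)-(381,139) and its slot at (312,148), and it looks level.

Run:
```python
from h import *
cal=np.load('w2cal.npy',allow_pickle=True).item()
k=castw(cal,[[228,132],[385,134],[228,55],[385,54]],128)[:,:2]
f,b=k[:2],k[2:]
ang=lambda a,b:np.degrees(np.arctan2(*(b-a)[::-1]))
print('claw',k.round(1).tolist(),np.linalg.norm(f[0]-f[1]),'yaw',ang(f[1],f[0])-90)
n=castw(cal,[[247,141],[381,139.5],[302,140],[323,140],[302,157],[323,157]],190)[:,:2]
print('nose',n.round(1).tolist(),np.linalg.norm(n[0]-n[1]),'yaw',ang(n[1],n[0])-90)
y=np.radians(-9.4);R=np.array([[np.cos(y),-np.sin(y)],[np.sin(y),np.cos(y)]])
m=f.mean(0);pocket=m-R@[42,0];print('pocket',pocket)
print('nose in pocket',((n-pocket)@R).round(1).tolist(),'tool in pocket',(np.array([529.3,142.7])-pocket)@R)
t=castw(cal,[[172,42],[444,47]],111)[:,:2];print('far top corners in pocket (expect 103,+-90)',((t-pocket)@R).round(1))
```

```text
claw [[616.9, 180.5], [599.6, 86.1], [665.5, 172.6], [649.7, 77.6]] 96.01025642804497 yaw -10.429042801840438
nose [[605.6, 159.1], [596.5, 100.4], [601.5, 135.0], [600.0, 125.9], [594.1, 136.2], [592.5, 127.1]] 59.36441547886735 yaw -8.80511639624477
pocket [566.8089685  140.16082951]
nose in pocket [[35.1, 25.0], [35.8, -34.4], [35.1, 0.5], [35.1, -8.7], [27.5, 0.6], [27.5, -8.7]] tool in pocket [-37.4200166   -3.62111345]
far top corners in pocket (expect 103,+-90) [[110.6  92.6]
 [105.5 -93. ]]
```

```bash
python3 -m creep '[0.5,-0.6,-4,-25,0, 0.5,-0.6,-4,-55,0, 0.5,-0.6,-4,-65,0, 0.5,-0.6,-4,-65,0, 0.5,-0.6,-4,-65,0]'; python3 -m creep '[0.5,0,0,-2,0, 0.5,0,0,-4,0, 0.5,0,0,-5,0, 0.5,0,0,-6,0, 0.5,0,0,-6,0]'
```

```text
time: 4.7
tool_pos: [529.7, 139.6, 126.3]
ee_rot: [-3.141, -0.002, -0.165]
ft_force: [-1.0, 0.0, -1.4]
finger_gap: 0.643
grip_force: 20.0
time: 5.32
tool_pos: [528.6, 140.0, 119.0]
ee_rot: [3.142, 0.0, -0.164]
ft_force: [0.3, -0.3, -1.2]
finger_gap: 0.642
grip_force: 20.0
```

```bash
for i in 1; do python3 -m creep '[0.5,0,0,-0.7,0, 0.5,0,0,-1.5,0, 0.5,0,0,-1.5,0]'; python3 -m creep '[0.5,0,0,-0.5,0, 0.5,0,0,-1,0, 0.5,0,0,-1,0]' ; done
python3 - <<'E'
from h import *
cal=bot.calibration('wrist');im=bot.get_image('wrist')
o=bot.get_obs();print(o['ft_force'],o['wrist_torque'],o['tool_pos'])
cv2.imwrite('pics/w3.png',im[:,:,::-1]);np.save('w3cal.npy',cal,allow_pickle=True)
E
```

```text
time: 5.7
tool_pos: [528.9, 139.9, 118.0]
ee_rot: [-3.142, -0.001, -0.164]
ft_force: [-1.0, -0.7, 0.4]
finger_gap: 0.645
grip_force: 20.0
time: 6.08
tool_pos: [529.3, 139.8, 117.1]
ee_rot: [3.142, -0.001, -0.164]
ft_force: [1.0, -2.1, 3.4]
finger_gap: 0.645
grip_force: 20.0
[ 0.47445823 -1.47679516  4.04531816] [-0.14568281 -0.01081853  0.10406032] [529.28375099 139.81147567 117.04923363]
```

View pics/w3.png

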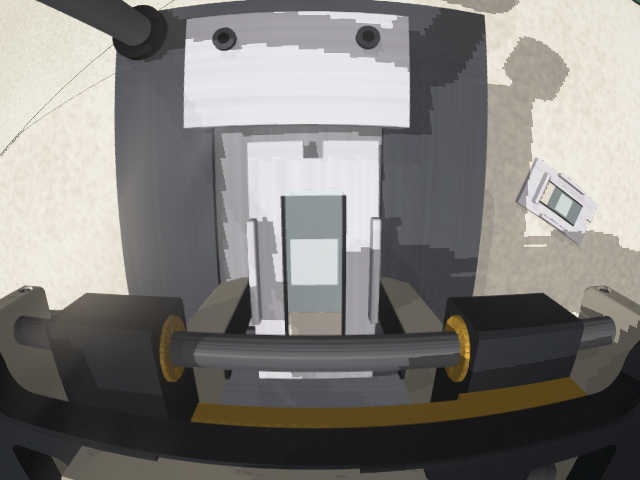

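The carrier's nose edge is at (248,142)-(380,140), just behind the claw's front edge at row 127. The tail is resting on the top plate with about 6 N. I ease the grip so that the nose can pivot down.

```bash
python3 -m creep '[0.5,0,0,0,0, 0.5,0,0,-0.7,0, 0.5,0,0,-0.7,0]' 8; python3 -m creep '[0.5,0,0,-0.5,0, 0.5,0,0,-1,0, 0.5,0,0,-1,0]' ;python3 - <<'E'
from h import *
cal=bot.calibration('wrist');im=bot.get_image('wrist')
o=bot.get_obs();print(o['ft_force'],o['wrist_torque'],o['tool_pos'])
cv2.imwrite('pics/w4.png',im[:,:,::-1]);np.save('w4cal.npy',cal,allow_pickle=True)
y=np.radians(-9.4);R=np.array([[np.cos(y),-np.sin(y)],[np.sin(y),np.cos(y)]]);P=np.array([566.8,140.1])
old=np.load('w3cal.npy',allow_pickle=True).item()
print(((castw(old,[[248,142],[380,140]],117)[:,:2]-P)@R).round(1),((castw(old,[[184,127],[410,127]],128)[:,:2]-P)@R).round(1))
for f in ['w3','w4']:
    g=cv2.cvtColor(cv2.imread(f'pics/{f}.png'),cv2.COLOR_BGR2GRAY);print(g[125:165,345].tolist(), g[300:390,290].tolist()[::3],g[142:165,312].tolist())
E
```

```text
time: 6.5
tool_pos: [529.3, 139.8, 116.9]
ee_rot: [-3.142, -0.002, -0.164]
ft_force: [-1.1, -1.4, 8.6]
finger_gap: 0.647
grip_force: 8.0
time: 6.88
tool_pos: [529.4, 139.8, 116.4]
ee_rot: [-3.142, -0.002, -0.164]
ft_force: [-1.1, -0.8, 11.3]
finger_gap: 0.641
grip_force: 8.0
[-0.39940664 -1.81651441 11.41001281] [-0.32647973  0.22836276  0.07213208] [529.42732367 139.78760809 116.36962669]
[[ 35.1  21.8]
 [ 36.  -36.7]] [[ 42.7  47.9]
 [ 41.7 -47.6]]
[113, 111, 115, 115, 113, 115, 115, 143, 164, 164, 163, 164, 163, 162, 163, 184, 225, 225, 225, 226, 225, 224, 224, 224, 223, 222, 224, 224, 225, 225, 226, 226, 226, 225, 226, 232, 232, 232, 232, 232] [139, 139, 139, 139, 137, 146, 158, 157, 172, 194, 224, 224, 51, 62, 70, 80, 85, 83, 103, 119, 102, 99, 96, 87, 193, 216, 169, 83, 82, 82] [116, 116, 116, 116, 116, 116, 116, 116, 117, 116, 116, 117, 118, 116, 117, 132, 197, 227, 228, 227, 227, 227, 227]
[130, 110, 115, 114, 115, 115, 114, 142, 163, 163, 163, 163, 163, 163, 163, 176, 215, 224, 225, 225, 226, 225, 224, 224, 223, 222, 223, 225, 224, 224, 225, 226, 226, 226, 226, 231, 232, 232, 232, 232] [140, 140, 139, 139, 138, 144, 157, 158, 157, 193, 225, 156, 51, 61, 69, 80, 85, 84, 104, 121, 103, 98, 95, 87, 193, 215, 217, 83, 83, 80] [116, 115, 117, 116, 116, 118, 115, 115, 116, 116, 116, 116, 117, 115, 115, 117, 173, 219, 227, 227, 227, 227, 227]
```

Run:
```python
from h import *
for f in ['w2','w3','w4']:
    g=cv2.cvtColor(cv2.imread(f'pics/{f}.png'),cv2.COLOR_BGR2GRAY).astype(float)
    def edge(row,a,b):
        p=g[row-1:row+2,a:b].mean(0);d=np.diff(p);i=np.argmax(abs(d))
        return [a+i, round(float(d[i]))], p.round().astype(int).tolist()
    for row in (150,170,190): print(f,row,edge(row,238,260)[0],edge(row,370,392)[0])
    if f!='w2': print(edge(150,238,260)[1],edge(150,370,392)[1])
```

```text
w2 150 [np.int64(245), 58] [np.int64(378), -74]
w2 170 [np.int64(245), 52] [np.int64(379), -82]
w2 190 [np.int64(246), 84] [np.int64(378), -109]
w3 150 [np.int64(246), 41] [np.int64(378), -52]
w3 170 [np.int64(247), 37] [np.int64(378), -93]
w3 190 [np.int64(247), 44] [np.int64(378), -81]
[167, 167, 164, 161, 159, 159, 158, 160, 161, 202, 221, 223, 222, 222, 222, 222, 222, 223, 222, 222, 223, 223] [223, 223, 223, 223, 223, 222, 222, 222, 180, 128, 111, 85, 70, 85, 93, 93, 92, 90, 90, 90, 90, 89]
w4 150 [np.int64(246), 40] [np.int64(378), -63]
w4 170 [np.int64(247), 37] [np.int64(378), -69]
w4 190 [np.int64(247), 44] [np.int64(378), -97]
[167, 166, 163, 160, 159, 157, 159, 160, 162, 202, 220, 223, 223, 223, 223, 223, 222, 223, 222, 222, 223, 223] [223, 222, 223, 222, 223, 222, 222, 222, 201, 138, 112, 92, 63, 75, 92, 93, 93, 92, 91, 90, 89, 88]
```

```bash
python3 -m creep '[0.5,0,0,0.7,0, 0.72,0,0,1.4,0, 0.75,0,0,1.4,0, 0.75,0,0,1.4,0]'; python3 -m creep '[0.75,0,0,1,0, 0.5,0,0,1,0, 0.5,0,0,1,0, 0.5,0,0,1,0, 0.5,0,0,1,0]' 15
python3 - <<'E'
from h import *
cal=bot.calibration('wrist');im=bot.get_image('wrist')
o=bot.get_obs();print(o['ft_force'],o['wrist_torque'],o['tool_pos'])
cv2.imwrite('pics/w5.png',im[:,:,::-1])
g=cv2.cvtColor(im,cv2.COLOR_RGB2GRAY).astype(float)
for row in (150,170,190):
    p=g[row-1:row+2].mean(0);d=np.diff(p);print(row,238+np.argmax(d[238:260]),370+np.argmin(d[370:392]))
print(g[125:165,345].astype(int).tolist(),g[142:165,312].astype(int).tolist())
E
```

```text
time: 7.42
tool_pos: [528.2, 140.0, 115.8]
ee_rot: [3.141, 0.001, -0.164]
ft_force: [-0.1, -0.6, -0.1]
finger_gap: 0.75
grip_force: 0.0
time: 8.05
tool_pos: [528.7, 140.0, 117.4]
ee_rot: [-3.142, -0.0, -0.164]
ft_force: [-0.1, -0.3, -0.4]
finger_gap: 0.642
grip_force: 15.0
[-0.34934111  0.84039077 -0.29908305] [ 0.07263512 -0.0430055  -0.03912474] [528.70861105 139.95948384 117.36407683]
150 247 378
170 247 378
190 247 378
[113, 114, 115, 115, 114, 145, 162, 162, 163, 163, 162, 162, 163, 169, 195, 224, 225, 225, 226, 225, 224, 225, 224, 223, 222, 223, 223, 224, 225, 226, 225, 225, 225, 228, 233, 231, 233, 232, 232, 232] [116, 117, 116, 117, 116, 116, 116, 116, 116, 117, 116, 117, 116, 116, 152, 208, 227, 226, 227, 227, 227, 227, 227]
```

```bash
python3 -m creep '[0.5,2,-0.3,0,0, 0.5,4,-0.7,0,0, 0.5,6,-1,0,0, 0.5,6,-1,0,0]';  python3 -m creep '[0.5,2,-0.3,0,0, 0.5,4,-0.7,0,0, 0.5,4,-0.7,0,0]'
```

```text
time: 8.6
tool_pos: [535.0, 138.8, 117.2]
ee_rot: [3.142, -0.0, -0.164]
ft_force: [0.1, 0.3, -1.6]
finger_gap: 0.644
grip_force: 15.0
time: 8.98
tool_pos: [539.0, 138.2, 117.3]
ee_rot: [-3.142, -0.0, -0.164]
ft_force: [-0.1, 0.0, -2.6]
finger_gap: 0.643
grip_force: 15.0
```

Run:
```python
from h import *
cal=bot.calibration('wrist');im=bot.get_image('wrist')
o=bot.get_obs();print(o['ft_force'],o['wrist_torque'],o['tool_pos'])
cv2.imwrite('pics/w6.png',im[:,:,::-1]);cv2.imwrite('pics/w6c.png',cv2.resize(im[90:390,200:430][:, :, ::-1],None,fx=2,fy=2))
```

```text
[-0.82544511 -0.11965611 -1.00136955] [ 0.06639789  0.04184816 -0.0284636 ] [538.89533651 138.19014509 117.34226498]
```

View pics/w6c.png

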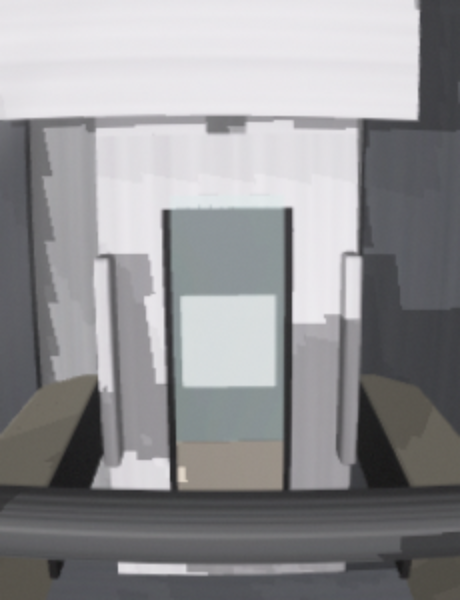

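The nose is entering under the claw (slot partly hidden at crop (226,122)) with no contact force. I now feel forward for the pin.

```bash
python3 -m creep '[0.5,2,-0.3,0,0, 0.5,4,-0.7,0,0, 0.5,4,-0.7,0,0]' ; python3 -m creep '[0.5,1,-0.2,0,0, 0.5,1,-0.2,0,0]'; python3 -m creep '[0.5,1,-0.2,0,0, 0.5,1,-0.2,0,0]'; python3 -m creep '[0.5,1,-0.2,0,0, 0.5,1,-0.2,0,0]'
```

```text
time: 9.4
tool_pos: [543.0, 137.5, 117.4]
ee_rot: [-3.142, -0.0, -0.164]
ft_force: [0.4, -0.3, -2.2]
finger_gap: 0.642
grip_force: 15.0
time: 9.65
tool_pos: [543.8, 137.3, 117.4]
ee_rot: [-3.142, -0.0, -0.164]
ft_force: [0.8, 0.1, -1.5]
finger_gap: 0.638
grip_force: 15.0
time: 9.9
tool_pos: [544.7, 137.1, 117.3]
ee_rot: [-3.142, 0.0, -0.164]
ft_force: [-0.3, 0.5, -1.0]
finger_gap: 0.642
grip_force: 15.0
time: 10.15
tool_pos: [544.8, 137.1, 117.1]
ee_rot: [3.141, 0.002, -0.164]
ft_force: [-3.0, 1.0, -0.6]
finger_gap: 0.643
grip_force: 15.0
```

```bash
python3 -m creep '[0.5,0.7,-0.1,0,0, 0.5,0.7,-0.1,0,0]'; python3 -m creep '[0.5,0.7,-0.1,0,0, 0.5,0.7,-0.1,0,0]'
```

```text
time: 10.4
tool_pos: [545.6, 136.9, 117.1]
ee_rot: [3.141, 0.002, -0.164]
ft_force: [-4.9, 0.9, -0.9]
finger_gap: 0.645
grip_force: 15.0
time: 10.65
tool_pos: [546.3, 136.8, 117.1]
ee_rot: [3.141, 0.002, -0.164]
ft_force: [-4.2, 0.9, -0.1]
finger_gap: 0.643
grip_force: 15.0
```

```bash
for k in 1 2 3; do python3 -m creep '[0.5,0.2,1.2,0,0, 0.5,0.2,1.2,0,0]' | grep -E 'tool|ft' ; done
```

```text
tool_pos: [546.4, 137.3, 117.0]
ft_force: [-5.1, -1.8, 0.6]
tool_pos: [546.6, 138.3, 117.0]
ft_force: [-5.7, -1.9, 0.5]
tool_pos: [546.9, 139.5, 117.1]
ft_force: [-5.3, -1.8, -0.3]
```

```bash
for k in 1 2 3; do python3 -m creep '[0.5,0.2,1.2,0,0, 0.5,0.2,1.2,0,0]' | grep -E 'tool|ft' ; done
```

```text
tool_pos: [547.1, 140.8, 117.1]
ft_force: [-4.7, -1.6, 0.2]
tool_pos: [547.3, 141.9, 117.1]
ft_force: [-3.9, -2.4, -0.8]
tool_pos: [549.6, 143.9, 117.7]
ft_force: [-0.0, -0.4, -2.3]
```

The pin dropped into the slot: the force went to zero and the tool sprang forward, at tool y ≈ 144. Now I push in against the spring.

```bash
python3 -m creep '[0.5,1,-0.2,0,0, 0.5,2,-0.3,0,0, 0.5,2,-0.3,0,0]' | grep -E 'tool|ft'; for k in 1 2; do python3 -m creep '[0.5,1,-0.2,0,0, 0.5,1,-0.2,0,0]' | grep -E 'tool|ft' ; done
```

```text
tool_pos: [550.6, 143.6, 117.4]
ft_force: [0.4, 0.3, -1.0]
tool_pos: [551.4, 143.4, 117.4]
ft_force: [-0.6, -0.4, -1.2]
tool_pos: [552.4, 143.2, 117.4]
ft_force: [0.6, 0.1, -2.2]
```

```bash
for k in 1 2 3; do python3 -m creep '[0.5,0.8,-0.1,0,0, 0.5,0.8,-0.1,0,0]' | grep -E 'tool|ft' ; done
```

```text
tool_pos: [553.2, 143.1, 117.4]
ft_force: [0.4, -0.0, -1.3]
tool_pos: [553.8, 143.1, 117.3]
ft_force: [-0.7, -0.6, -1.6]
tool_pos: [553.9, 143.0, 117.1]
ft_force: [-3.8, 0.7, -0.7]
```

```bash
for k in 1 2 3; do python3 -m creep '[0.5,0.8,-0.1,0,0, 0.5,0.8,-0.1,0,0]' | grep -E 'tool|ft' ; done
```

```text
tool_pos: [554.8, 142.9, 117.1]
ft_force: [-4.6, -0.0, 0.0]
tool_pos: [555.5, 142.8, 117.1]
ft_force: [-5.0, 1.0, -0.3]
tool_pos: [556.1, 142.7, 117.0]
ft_force: [-5.8, 0.0, 0.1]
```

```bash
for k in 1 2 3; do python3 -m creep '[0.5,0,0,-0.8,0, 0.5,0,0,-0.8,0]' | grep -E 'tool|ft' ; done
```

```text
tool_pos: [556.2, 142.7, 116.4]
ft_force: [-6.1, 0.4, 1.0]
tool_pos: [556.3, 142.8, 115.6]
ft_force: [-6.1, 1.2, 1.2]
tool_pos: [556.3, 142.9, 114.8]
ft_force: [-5.5, 1.4, 0.7]
```

```bash
for k in 1 2; do python3 -m creep '[0.5,0,0,-0.7,0, 0.5,0,0,-0.7,0]' | grep -E 'tool|ft' ; done;  python3 - <<'E'
from h import *
im=bot.get_image('wrist');cv2.imwrite('pics/w7.png',im[:,:,::-1])
E
```

```text
tool_pos: [556.3, 142.9, 114.1]
ft_force: [-5.4, 1.9, -0.3]
tool_pos: [556.4, 142.9, 113.5]
ft_force: [-5.7, 1.5, 0.8]
```

View pics/w7.png

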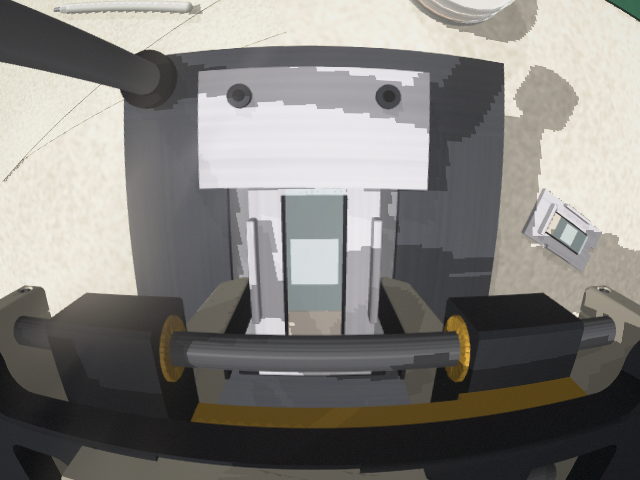

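The wrist view shows the carrier under the claw (claw front at row 188), its walls at u 252 and 376, and no vertical load yet. I keep lowering carefully.

```bash
for k in 1 2; do python3 -m creep '[0.5,0,0,-0.6,0, 0.5,0,0,-0.6,0]' | grep -E 'tool|ft' ; done
```

```text
tool_pos: [556.5, 142.9, 113.5]
ft_force: [-6.7, 0.5, 4.7]
tool_pos: [556.5, 142.9, 113.5]
ft_force: [-8.3, 0.1, 7.8]
```

```bash
python3 -m creep '[0.75,0,0,0,0, 0.75,0,0,0,0, 0.75,0,0,10,0, 0.75,-10,1.6,40,0, 0.75,-30,5,70,0]'; python3 -m creep '[0.75,-30,5,10,0, 0.75,-60,10,10,0, 0.75,-60,10,10,0, 0.75,-60,10,10,0]'
python3 - <<'E'
from h import *
cal=bot.calibration('wrist');im=bot.get_image('wrist');np.save('w8cal.npy',cal,allow_pickle=True)
cv2.imwrite('pics/w8.png',im[:,:,::-1]);print(bot.get_obs()['tool_pos'])
y=np.radians(-9.4);R=np.array([[np.cos(y),-np.sin(y)],[np.sin(y),np.cos(y)]]);P=np.array([566.8,140.1])
for p in ([-60,0,111],[-60,40,111],[-60,-40,111],[42,0,128]): print(p,proj(cal,np.r_[P+R@p[:2],p[2]],True))
E
```

```text
time: 16.95
tool_pos: [527.7, 147.4, 183.5]
ee_rot: [-3.141, -0.001, -0.165]
ft_force: [-0.2, 0.3, 0.8]
finger_gap: 0.75
grip_force: 0.0
time: 17.45
tool_pos: [468.3, 157.6, 193.0]
ee_rot: [-3.141, -0.002, -0.164]
ft_force: [0.3, -0.7, -0.2]
finger_gap: 0.75
grip_force: 0.0
[468.38088089 157.46741089 192.74789454]
[-60, 0, 111] [[314.33008212 192.14675096]]
[-60, 40, 111] [[254.90187376 192.58539418]]
[-60, -40, 111] [[373.76858238 192.57746445]]
[42, 0, 128] [[314.29049763  34.66884381]]
```

View pics/w8.png

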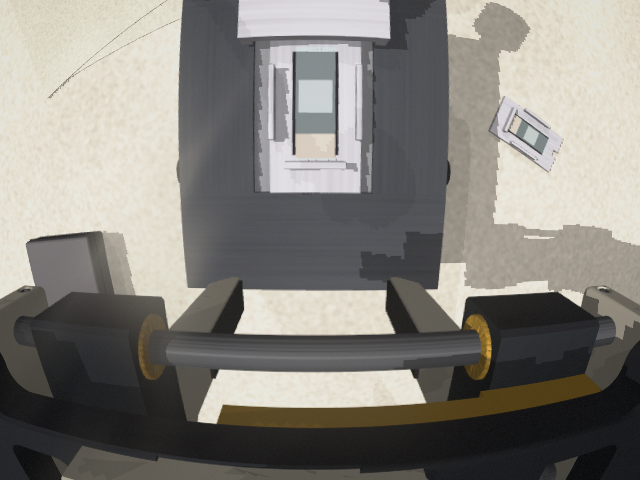

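Wrist view: the tail edge at row ~192, u 272–362, coincides with the pocket's rear edge, predicted at row 192. It looks down, and I confirm that by pressing on the ledge with closed fingers: contact at z≈113 means seated, about 118 means still up.

```bash
python3 -m creep '[0,23,-4,0,0, 0,46,-7.7,0,0, 0,46,-7.7,-20,0, 0,46,-7.7,-50,0, 0,46,-7.7,-68,0]' 10;  python3 -m creep '[0,0,0,0,0, 0,0,0,-2,0, 0,0,0,-4,0, 0,0,0,-4,0]'; python3 -m creep '[0,0,0,-1.5,0, 0,0,0,-3,0, 0,0,0,-3,0]'
```

```text
time: 18.12
tool_pos: [513.6, 149.5, 122.5]
ee_rot: [3.141, 0.002, -0.165]
ft_force: [-0.7, -1.3, -0.2]
finger_gap: 0.264
grip_force: 0.0
time: 18.62
tool_pos: [513.4, 150.0, 120.8]
ee_rot: [-3.141, -0.001, -0.164]
ft_force: [-0.1, 0.1, 0.8]
finger_gap: 0.004
grip_force: 0.0
time: 19.0
tool_pos: [513.0, 149.9, 117.2]
ee_rot: [3.142, 0.0, -0.164]
ft_force: [0.4, 0.6, 0.1]
finger_gap: 0.003
grip_force: 0.0
```

```bash
python3 -m creep '[0,0,0,-1.5,0, 0,0,0,-2.5,0, 0,0,0,-2.5,0]'; for k in 1 2 3; do python3 -m creep '[0,0,0,-0.8,0, 0,0,0,-0.8,0]' | grep -E 'tool|ft' ; done
```

```text
time: 19.38
tool_pos: [513.0, 149.9, 114.7]
ee_rot: [3.142, 0.0, -0.164]
ft_force: [0.0, 0.0, -0.5]
finger_gap: 0.006
grip_force: 0.0
tool_pos: [513.1, 149.9, 114.0]
ft_force: [0.5, -0.4, 0.6]
tool_pos: [513.1, 150.0, 113.3]
ft_force: [0.3, 0.3, 0.8]
tool_pos: [513.2, 150.0, 113.3]
ft_force: [-1.7, -0.3, 6.2]
```

Contact came at z=113.3, which is the seated plate height (113). One firmer press, then I retreat and check.

```bash
python3 -m creep '[0,0,0,-1,0, 0,0,0,-1,0]' | grep -E 'tool|ft'; python3 -m creep '[0,0,0,10,0, 0,0,0,40,0, 0,-25,4,80,0, 0,-46,8,80,0, 0,-46,8,80,0]'
python3 - <<'E'
from h import *
bot.get_image('top')
cal=bot.calibration('wrist');im=bot.get_image('wrist');cv2.imwrite('pics/w9.png',im[:,:,::-1])
g=cv2.cvtColor(im,cv2.COLOR_RGB2GRAY).astype(float)
y=np.radians(-9.4);R=np.array([[np.cos(y),-np.sin(y)],[np.sin(y),np.cos(y)]]);P=np.array([566.8,140.1])
for u in (285,330,350):
    d=np.diff(g[170:230,u]);i=np.argmin(d);X=castw(cal,[[u,170.5+i]],113)[0,:2];print(u,170+i,d[i],((X-P)@R).round(1))
E
```

```text
tool_pos: [513.2, 150.0, 113.2]
ft_force: [-4.2, -1.2, 12.9]
time: 21.0
tool_pos: [466.3, 158.2, 192.1]
ee_rot: [-3.141, -0.001, -0.163]
ft_force: [0.1, 0.5, -0.0]
finger_gap: 0.007
grip_force: 0.0
285 190 -79.0 [-59.8  19.6]
330 190 -74.0 [-59.8 -10.1]
350 190 -68.0 [-59.8 -23.3]
```

The tail edge is at pocket x = −59.8, against the step and square to it, so the carrier is home.

```bash
python3 -c "
from station import bot
print(bot.hand_in())"
```

```text
the job is handed in; nothing more can be done
None
```

The slide carrier is loaded and handed in: the pin is in the slot, the tail edge is against the rear step (pocket x ≈ −59.8 mm), and the ledge pressed solid at 113 mm, its seated height, at about 21 s with under 15 N on the wrist and no contact with the bystanders; the hand-in returned no verdict.

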